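Unclip the timer module and stow it in the spares rack

TASK

On the clip rail stand three control modules; pull the one with the round dial on top straight up off its sprung catches, leaving the other two clipped in place. Stand it upright on the bench and let go, so that you can take it again by its two broad sides, then set it down gently (do not drop it) in the free slot of the grey spares rack: upright, crosswise between the tall walls like the spare already there, resting fully on the floor of the rack. Leave the spare and the tape measure where they are.

Things in the scene. Friction and masses are not known exactly. Their poses are not given: they have to be found in the camera images.
- timer: module to move: grey block 60 (x) x 34 (y) x 58 mm high, 0.1-0.2 kg, round black dial 23 mm across, 10 mm high on top. Origin: centre of underside, z up. End faces (x=+-30) are flat from 18 to 58 mm height; below is the groove for the catches. In any of the 3 rail places; there neighbours stand 3 mm beside it, so take it by its ends. Held by the ends it does not fit the rack: no room for fingers
- rail: fixed clip rail: dark base plate 130 x 160 x 8 mm; rail along y, its top 22 mm over the bench. Origin: centre of the plate's underside. Module places at y=-37, 0, +37 mm, module x along rail x. Sprung catches grip both ends of each module; they reach 42 mm above the bench, 46 mm from the middle line. They yield to a straight upward pull of 10-16 N in the first 5 mm; 15 mm up the module is free
- rack: fixed grey steel channel 76 (x) x 180 mm (y). Origin: centre of underside, z up. Two walls along y, 4 mm thick, 70 mm high, 68 mm apart inside; ends open; floor 4 mm thick. Low ribs, 12 mm above the floor, form two slots 42 mm wide (y) and 68 mm long (x) at y=-45 mm (free) and +45 mm (holds the spare). A module fits only with its length along rack x
- free_slot (a point): centre of the floor of the free slot of the rack, 4 mm above the bench; axes as the rack's
- rocker_module: neighbour on the rail: same grey block 60 x 34 x 58 mm with a black rocker switch (about 10 mm high) on top; origin centre of underside; stays clipped
- plain_module: neighbour on the rail: same grey block 60 x 34 x 58 mm with only a low flat black plate (2 mm) on top; origin centre of underside; stays clipped
- spare_module: the spare in the rack: same block with a low flat plate on top, standing in the slot at rack y = +45 mm; origin centre of underside; stays there
- tape: black and yellow pocket tape measure, 63 x 89 x 62 mm, standing on the bench behind the work; origin centre of underside; stays there

How it is judged (in metres and radians):
On the way, in this order (a step that is already met when the one before it is completed fails the run):
1. the timer module is lifted clear of the catches (z of timer in the frame of rail above 0.045 m), for 0.1 s.
2. the timer module stands upright on the bench, let go, away from rail and rack (height (world z) of timer below 0.003 m and angle between timer's own z axis and vertical below 0.08 rad and contact force between the fingers and timer below 0.05 N and linear speed of timer below 0.02 m/s), for 0.2 s.
3. the timer module is lifted again (height (world z) of timer above 0.03 m), for 0.1 s.
At the end, for the whole second after the job is handed in: the timer module stands at rest on the floor of the free slot (within 3 mm in height, 9 mm of its centre, tilt < 0.06 rad, length within 0.25 rad of rack x); the two other rail modules are within 6 mm, the spare within 15 mm and the tape measure within 20 mm of their first places (horizontal distance between timer and free_slot below 0.009 m and z of timer in the frame of free_slot below 0.003 m and angle between timer's own z axis and vertical below 0.06 rad and angle between the x axis of timer and the x axis of rack, either way round below 0.25 rad and linear speed of timer below 0.01 m/s and distance of each of rocker_module, plain_module from where it was at the start of the episode below 0.006 m and distance of spare_module from where it was at the start of the episode below 0.015 m and distance of tape from where it was at the start of the episode below 0.02 m); the robot touches nothing.
It fails at once if another module on the rail is pulled or pushed out of its clip (6 mm) (distance of any of rocker_module, plain_module from where it was at the start of the episode above 0.006 m).
It fails at once if the spare (15 mm) or the tape measure (20 mm) is displaced (distance of spare_module from where it was at the start of the episode above 0.015 m or distance of tape from where it was at the start of the episode above 0.02 m).
It fails at once if the timer module is dropped into the rack (faster than 0.4 m/s between its walls) (horizontal distance between timer and free_slot below 0.02 m and height (world z) of timer below 0.035 m and linear speed of timer above 0.4 m/s).
It also fails if it takes over 67 s, if anything falls off the work surface, if the arm or the gripper's body presses on something with over 40 N, if the wrist force passes 120 N, or if a joint passes its speed limit or range.

ROBOT

A 7-joint arm with a two-finger parallel gripper is mounted at the origin on a cart in front of the work surface, level with it; the furniture and walls round the work are solid. World frame = base frame: x ahead of the robot, y to its left, z up, the work surface at z = 0. Lengths are in mm, angles in rad, forces in N, time in s.
With the tool pointing down it reaches from about 425 to 800 mm from the base axis. Payload 8.3 kg.
Tool frame: the origin (TCP) lies on the front face of the gripper's body, between the roots of the fingers; the fingertips stand 73 mm ahead of it and the grasp point (between the pads) lies ahead of it (bot.hold_point_z is the z of the grasp point in the tool frame, in mm); z points along the fingers, y is the line along which they close (so a half turn about z gives the same grasp; the last joint's range is limited). The gripper opens to 85 mm and grips with 20 to 120 N. Pads are 22 mm wide; open, the fingers measure 114 mm over their backs; the gripper's body (76 mm by 85 mm) begins 54 mm behind the grasp point. The pads swing forward as they close: fully open they stand 13 mm farther back than shut.
Start: joints at [-1.329, 0.383, 0.016, 1.37, -0.006, 1.388, -0.046], TCP at [187.517, 596.193, 303.879] pointing down, gripper open.
Joint ranges: [-2.95, 2.95], [-0.25, 2.06], [-1.52, 1.56], [0.18, 2.33], [-1.44, 4.58], [0.02, 2.06], [-3.01, 3.01]. Speed limits (rad/s): [2.39, 2.39, 3.01, 3.01, 3.14, 3.14, 3.14].

INTERFACE

Orientations are given as [roll, pitch, yaw] about the fixed x, y, z axes, in that order (R = Rz(yaw) Ry(pitch) Rx(roll)).
In Python, from plant import sensors, cams, bot gives the robot as it stands.
- The arm moves only by the shell command python3 -m inch 'ROWS' [FORCE]. ROWS is text: rows parted by semicolons, each of 7 numbers parted by spaces: the shift along the tool's x, y, z in m, then the turn, a rotation vector about the tool's x, y, z in degrees, then the opening, from 0 (shut) to 1 (fully open). In form: dx dy dz rx ry rz jaw; .... A call has exactly 5 rows; each row is the pose to reach, as a shift and turn from the pose commanded when the call began, along the tool's axes at that moment; what a row does not reach only later rows make up. A row lasts 1/8 s, in which the tool goes at most 62.5 mm and 10.7 degrees, less where a joint would pass 70% of its speed; a pose out of reach is approached as far as the arm can. A call with a gripper value outside its range is refused whole. The fingers move at their own pace and stop on an object; FORCE is the grip in N (left out, the last holds). Time passes only in rows, so rows that repeat a pose let the fingers close, or fill a call up. It gives the time, the measured TCP pose, the force, the opening and the grip force at its end, in the units of the state.
- sensors.sense(): the state, without advancing time (a new reading comes with each control period).
- cams.grab_frame(name): name is "scene" or "top" or "wrist"; returns (picture, depth): 480x640x3 uint8, red, green, blue; 480x640 float32, mm along the optical axis (not along the pixel's ray), 0 where there is no reading.
- cams.camera_info(name): a dict with "fx", "fy", "cx", "cy" (pixels), "cam_to_world" (4x4, takes a point from camera to world coordinates); the wrist camera has in their place "T_tool_cam" (4x4, takes a point from camera to tool coordinates, whose origin is the TCP and whose axes are the flange's). Camera axes: x right, y up, looking along -z (the intrinsics and any distortion apply to the point x, -y, -z); pixel columns grow to the right and rows downward; lengths in mm; the calibration is good to about 2 mm. The wrist camera is an equidistant fisheye: a pixel r from the principal point sees the ray r / f radians off the axis. A picture is of the moment at which its call begins: read the wrist's pose just before it. camera_info takes no time and is no camera call.
- bot.close_job(): hands the job in; it is judged then, once.
The state is a dict: "time_s": time; "joint_positions": joint angles; "qd": joint speeds; "joint_efforts": joint torques, N m; "tcp_pos": TCP position; "tcp_rot": TCP orientation; "ft_force": force on the tool from outside, world axes, zero at the start; "ft_torque": the same for the moment, N m; "grip_width": finger opening in mm; "gripper_force": force on a finger pad.
Only numpy, scipy, OpenCV 4.12 (cv2) and the standard library are available. Lean on these libraries where they do the work, as an engineer would, in place of code of your own. Each camera call takes 0.05 s, during which the arm holds its last target. There are 200 camera calls.

## Working session

There is one attempt and no reset: what is moved stays moved. The work goes in short steps, Python scripts to look and compute and a shell command to move; the robot and the scene stay as the last step left them, time stands still between calls to the robot, and variables do not carry over. Pictures are saved under pics/ and viewed, at most 10 in all, crops included, and the job is handed in when it is done.

```bash
ls; mkdir -p pics
python3 - <<'E'
from plant import sensors, cams, bot
import cv2, numpy as np
print(sensors.sense()); print(bot.hold_point_z)
for n in("scene","top"):
    p,d=cams.grab_frame(n); np.savez(f"{n}0.npz",p=p,d=d)
    cv2.imwrite(f"pics/{n}0.png",p[:,:,::-1])
    print(n,cams.camera_info(n))
print(cams.camera_info("wrist"))
E
```

```text
pics
{'time_s': 0.0, 'joint_positions': array([-1.32891762,  0.38424265,  0.01636392,  1.37116473, -0.0063402 ,
        1.38824077, -0.04647321]), 'qd': array([-0.00065891, -0.00291259, -0.00078328, -0.0011417 , -0.00105691,
        0.00088764, -0.00127288]), 'joint_efforts': array([-8.63114474e-04, -6.27598715e+01,  8.43797643e-01, -3.71814930e+01,
        1.64954981e-02,  1.41817942e-02,  1.22266306e-05]), 'tcp_pos': array([187.3861202 , 595.85251562, 302.87107285]), 'tcp_rot': array([-3.13958479e+00, -5.35548718e-06,  2.83690640e+00]), 'ft_force': array([-0.34518898, -1.00084462,  0.03182944]), 'ft_torque': array([-0.02818242, -0.01070354, -0.00530563]), 'gripper_force': 0.0, 'grip_width': 85.19922631875964}
53.900000000000006
scene {'fx': 442.9830126328627, 'fy': 442.9830126328627, 'cx': 325.96717933505676, 'cy': 240.79746695407513, 'cam_to_world': array([[ 8.94854059e-01,  1.76470306e-01, -4.09993226e-01,
         2.46723429e+02],
       [-4.45753088e-01,  4.01142267e-01, -8.00243129e-01,
        -7.13520853e+02],
       [ 2.32464622e-02,  8.98856559e-01,  4.37625969e-01,
      
[... 332 characters left out ...]
039e-01,  1.00124013e-02,  1.23958663e-02,
         1.20952792e+01],
       [ 1.40897886e-02,  1.92215174e-01,  9.81251652e-01,
         8.89043872e+02],
       [ 0.00000000e+00,  0.00000000e+00,  0.00000000e+00,
         1.00000000e+00]])}
{'fx': 371.64829954431775, 'fy': 371.64829954431775, 'cx': 323.8931305343309, 'cy': 238.03342737409105, 'T_tool_cam': array([[ 7.80023355e-04,  9.49376389e-01,  3.14139880e-01,
         8.10253563e+01],
       [ 9.99999677e-01, -6.80128943e-04, -4.27595322e-04,
        -1.10832434e+00],
       [-1.92293278e-04,  3.14140112e-01, -9.49376613e-01,
        -6.87921442e+01],
       [ 0.00000000e+00,  0.00000000e+00,  0.00000000e+00,
         1.00000000e+00]])}
```

View pics/top0.png

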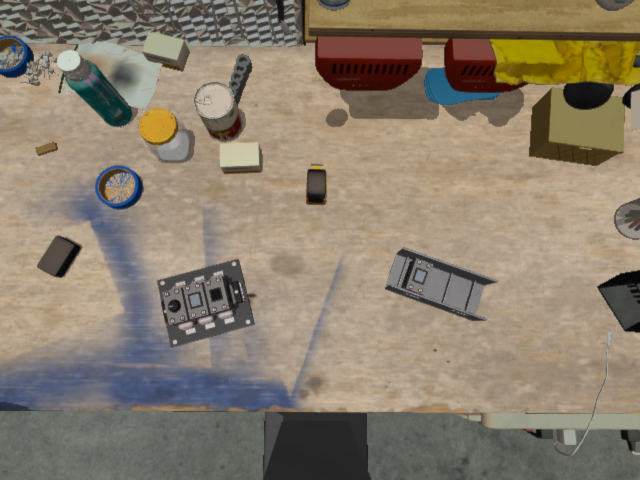

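View pics/scene0.png

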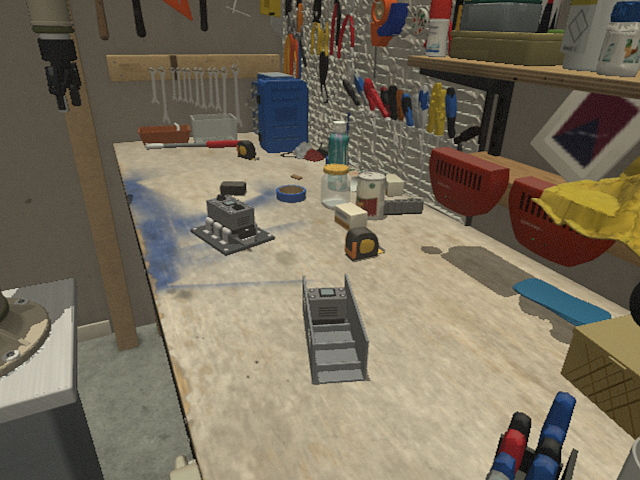

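The top view shows the rail plate with corners at about (158,279), (240,260), (254,325) and (171,347). The dial module is its left one, at (173,306). The rack spans about (388,250)–(496,320), with the spare at (420,275) and the free slot on the right near (465,290). The tape measure is at (316,184).

```bash
cat > h.py <<'E'
from plant import sensors, cams, bot
import cv2, numpy as np
from scipy.spatial.transform import Rotation as R
def cloud(d,info):
    v,u=np.mgrid[:480,:640]
    P=np.stack([(u-info["cx"])/info["fx"]*d,-(v-info["cy"])/info["fy"]*d,-d],-1)
    T=info["cam_to_world"]; W=P@T[:3,:3].T+T[:3,3]; W[d==0]=np.nan; return W
def cast(uv,z,info):
    T=info["cam_to_world"];uv=np.atleast_2d(uv).astype(float)
    r=np.c_[(uv[:,0]-info["cx"])/info["fx"],-(uv[:,1]-info["cy"])/info["fy"],-np.ones(len(uv))]@T[:3,:3].T
    return T[:3,3]+r*((z-T[2,3])/r[:,2])[:,None]
def rect(P):
    (c,s,a)=cv2.minAreaRect(P.astype(np.float32)); return np.round(c,1),np.round(s,1),round(a,1)
E
python3 - <<'E'
from h import *
i=cams.camera_info("top"); f=np.load("top0.npz"); W=cloud(f["d"],i); p=f["p"]
def box(n,u0,u1,v0,v1,z0,z1):
    S=W[v0:v1,u0:u1].reshape(-1,3); m=(S[:,2]>z0)&(S[:,2]<z1); S=S[m]
    print(n,len(S),np.median(S[:,2]).round(1),rect(S[:,:2]),S.mean(0).round(1)); return S
box("bench",270,300,280,300,-20,20)
box("plate",145,265,250,355,4,14)
box("modtop",145,265,250,355,72,100)
box("dial",145,265,250,355,86,100)
box("racktop",375,505,240,330,60,90)
box("rackall",375,505,240,330,10,90)
box("spare",375,505,240,330,55,67)
box("floor",375,505,240,330,2,30)
a=p[245:350,145:265]; b=p[240:330,375:505]
A=cv2.resize(a,None,fx=5,fy=5,interpolation=cv2.INTER_CUBIC)
B=cv2.resize(b,None,fx=5,fy=5,interpolation=cv2.INTER_CUBIC)
cv2.imwrite("pics/rail.png",A[:,:,::-1]);cv2.imwrite("pics/rack.png",B[:,:,::-1])
E
```

```text
bench 599 -0.5 (array([501.4,  67.8]), array([37. , 56.6]), 0.4) [ 5.013e+02  6.770e+01 -5.000e-01]
plate 2729 7.8 (array([480.2, 211.7]), array([207.8, 186.8]), 86.9) [472.1 209.7   7.8]
modtop 2098 80.0 (array([475.9, 218. ]), array([ 60.4, 108.6]), 16.0) [475.4 217.5  80.5]
dial 146 88.9 (array([475.3, 218.5]), array([16.4, 89.4]), 15.3) [473.4 224.3  88.9]
racktop 1146 64.4 (array([ 510. , -222.5]), array([180. ,  76.7]), 70.7) [ 516.9 -202.4   65.4]
rackall 2427 59.0 (array([ 509.8, -222.3]), array([180.2,  77.2]), 70.7) [ 515.5 -210.8   48.8]
spare 883 62.0 (array([ 509.7, -222.4]), array([179.7,  76.6]), 70.9) [ 520.4 -191.7   61.9]
floor 2605 4.2 (array([ 514.9, -232.4]), array([172.5, 252.8]), 0.4) [ 510.  -232.6    7.1]
```

View pics/rail.png

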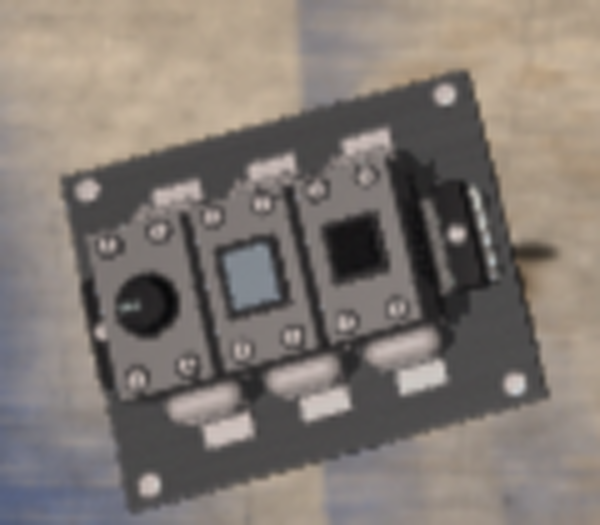

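View pics/rack.png

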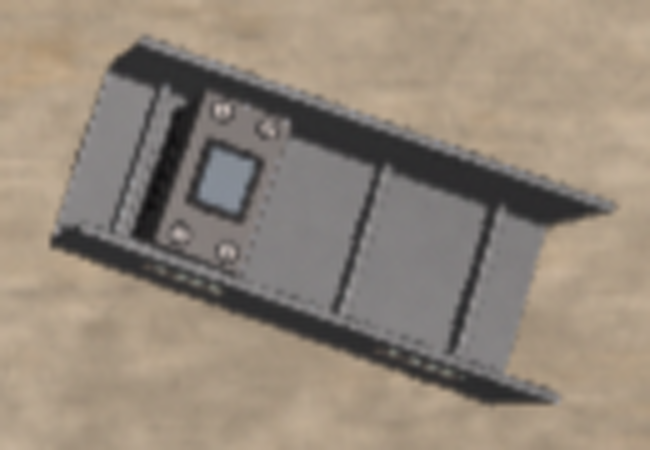

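The crops show the dial module at the left end of the rail, at about (148,305) in the crop, and the empty slot of the rack between the ribs at crop x 340–500. I have poses for both, so I'll move above the timer.

```bash
cat >> h.py <<'E'
def rel(x,y,z,yaw):
    s=sensors.sense(); Rc=R.from_euler("xyz",s["tcp_rot"]); Rt=R.from_euler("xyz",[np.pi,0,np.radians(yaw)])
    d=Rc.inv().apply(np.array([x,y,z])-s["tcp_pos"])/1000; r=(Rc.inv()*Rt).as_rotvec(degrees=True)
    print("t",round(s["time_s"],2),"at",s["tcp_pos"].round(1),np.degrees(s["tcp_rot"]).round(2),"w",round(s["grip_width"],1),"F",s["ft_force"].round(1))
    print("row",d.round(4),r.round(2))
E
python3 - <<'E'
from h import *
i=cams.camera_info("top"); f=np.load("top0.npz"); p=f["p"]; W=cloud(f["d"],i)
# dial by dark mask in the timer's top
g=p.max(2); m=np.zeros_like(g); m[295:317,162:183]=(g[295:317,162:183]<60); 
n,l,st,c=cv2.connectedComponentsWithStats(m); k=1+st[1:,4].argmax(); print(st[k],c[k],cast(c[k],87,i))
S=W[250:355,145:265].reshape(-1,3); 
# timer grey top: z near 80 
S=S[(S[:,2]>72)&(S[:,2]<100)]
for a in(14,15,16,17):
    t=np.radians(a);X=S[:,0]*np.cos(t)+S[:,1]*np.sin(t);Y=-S[:,0]*np.sin(t)+S[:,1]*np.cos(t)
    print(a,np.percentile(X,[1,99]).round(1),np.percentile(Y,[1,99]).round(1))
rel(466,253.7,230,105.5)
E
```

```text
[169 300  12  12 108] [174.55555556 305.37962963] [[465.91270961 251.1481304   87.        ]]
14 [484.5 544. ] [ 43.  149.2]
15 [486.4 545.4] [ 34.  140.2]
16 [487.8 546.8] [ 25.  131.2]
17 [489.1 548.2] [ 16.  122.1]
t 0.1 at [187.4 595.9 303. ] [-179.9     0.    162.54] w 85.4 F [1.5 0.1 0.4]
row [-0.3684 -0.2427  0.0734] [-9.000e-02  5.000e-02  5.704e+01]
```

```bash
python3 -m inch '-0.037 -0.024 0 0 0 5 1; -0.074 -0.048 0 0 0 11 1; -0.111 -0.072 0.01 0 0 17 1; -0.148 -0.097 0.02 0 0 23 1; -0.184 -0.121 0.03 0 0 28 1' 60; python3 -c "
from h import *
rel(466,253,230,105.5)"
```

```text
time_s: 0.72
tcp_pos: [327.5, 424.1, 273.3]
tcp_rot: [-3.141, 0.0, 2.345]
ft_force: [-0.3, 0.2, 0.2]
grip_width: 85.4
gripper_force: 0.0
t 0.72 at [327.5 424.1 273.3] [-1.7997e+02  1.0000e-02  1.3435e+02] w 85.4 F [-0.3  0.2  0.2]
row [-0.2192 -0.0205  0.0433] [-3.000e-02  2.000e-02  2.885e+01]
```

```bash
python3 -m inch '-0.05 -0.005 0.01 0 0 7 1; -0.1 -0.009 0.02 0 0 14 1; -0.15 -0.014 0.03 0 0 21 1; -0.2 -0.019 0.04 0 0 27 1; -0.2192 -0.0205 0.0433 0 0 28.85 1'
python3 - <<'E'
from h import *
rel(466,253,230,105.5)
s=sensors.sense(); p,d=cams.grab_frame("wrist"); np.savez("w1.npz",p=p,d=d,pos=s["tcp_pos"],rot=s["tcp_rot"])
cv2.imwrite("pics/w1.png",p[:,:,::-1])
E
```

```text
time_s: 1.35
tcp_pos: [467.3, 251.4, 229.8]
tcp_rot: [-3.141, 0.002, 1.838]
ft_force: [0.4, 1.0, 0.3]
grip_width: 85.7
gripper_force: 0.0
t 1.35 at [467.3 251.4 229.8] [-1.7994e+02  9.0000e-02  1.0531e+02] w 85.7 F [0.4 1.  0.3]
row [ 0.0019 -0.0009 -0.0002] [-0.06  0.09 -0.19]
```

View pics/w1.png

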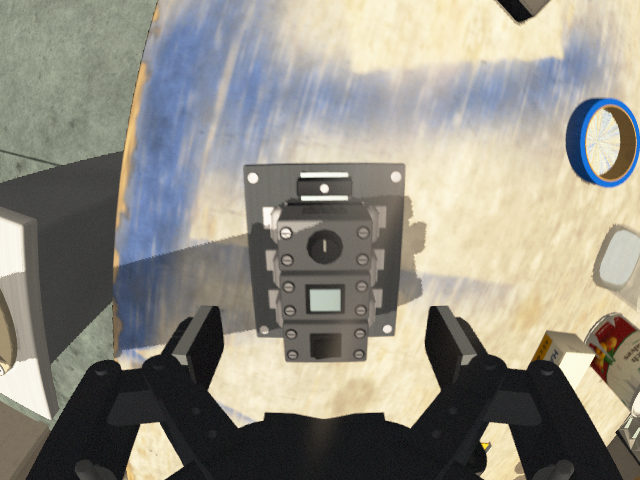

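The wrist view shows the dial at (325,247), with the blue-plate module at (325,300) and the rocker at (326,345) below it. The module row is well aligned with the fingers. Next I'll measure the timer with wrist rays.

```bash
cat >> h.py <<'E'
def wcloud(f):
    i=cams.camera_info("wrist"); v,u=np.mgrid[:480,:640]; a=(u-i["cx"])/i["fx"]; b=(v-i["cy"])/i["fy"]
    r=np.hypot(a,b)+1e-9; t=np.tan(r)/r; d=f["d"]
    P=np.stack([a*t*d,-b*t*d,-d],-1); T=i["T_tool_cam"]; P=P@T[:3,:3].T+T[:3,3]
    W=R.from_euler("xyz",f["rot"]).apply(P.reshape(-1,3)).reshape(P.shape)+f["pos"]; W[d==0]=np.nan; return W
E
python3 - <<'E'
from h import *
f=np.load("w1.npz"); W=wcloud(f); p=f["p"]
S=W[195:365,235:405].reshape(-1,3); T=S[(S[:,2]>76)&(S[:,2]<100)]
print(np.median(T[:,2]),rect(T[:,:2]))
c=rect(T[:,:2])
g=p.max(2); m=np.zeros_like(g); m[225:268,303:346]=g[225:268,303:346]<45
n,l,st,ce=cv2.connectedComponentsWithStats(m); k=1+st[1:,4].argmax(); print(st[k],ce[k]); u,v=ce[k].round().astype(int); print(W[v,u])
D=W[l==k]; D=D[D[:,2]>86]; print(np.median(D,0),rect(D[:,:2]))
E
```

```text
79.04580695431584 (array([476. , 217.8]), array([ 60.6, 109.7]), 15.9)
[308 233  14  25 131] [312.81679389 242.27480916]
[458.16957142 256.51831583  87.22649748]
[458.49610438 255.86400426  87.69778646] (array([459. , 254.3]), array([14. ,  4.3]), 81.0)
```

```bash
python3 -c "
from h import *
rel(465.8,253.5,119,105.9)"
```

```text
t 1.4 at [468.1 250.6 229.7] [-1.7996e+02  1.2000e-01  1.0523e+02] w 85.2 F [ 0.3 -2.6 -0.1]
row [ 0.0036 -0.0013  0.1107] [-0.05  0.12 -0.67]
```

```bash
python3 -m inch '0.0015 -0.0005 0.015 0 0 -0.3 1; 0.003 -0.001 0.035 0 0 -0.6 1; 0.0036 -0.0013 0.055 0 0 -0.67 1; 0.0036 -0.0013 0.070 0 0 -0.67 1; 0.0036 -0.0013 0.070 0 0 -0.67 1'; python3 -c "
from h import *
rel(465.8,253.5,119,105.9)"
```

```text
time_s: 2.02
tcp_pos: [462.2, 258.8, 159.1]
tcp_rot: [-3.139, 0.001, 1.859]
ft_force: [0.0, -0.1, -0.4]
grip_width: 85.3
gripper_force: 0.0
t 2.02 at [462.2 258.8 159.1] [-1.7984e+02  4.0000e-02  1.0650e+02] w 85.3 F [ 0.  -0.1 -0.4]
row [-0.0061  0.0021  0.0401] [-0.16  0.04  0.6 ]
```

```bash
python3 -m inch '-0.003 0.001 0 0 0 0.3 1; -0.0061 0.0021 0.005 0 0 0.6 1; -0.0061 0.0021 0.005 0 0 0.6 1; -0.0061 0.0021 0.005 0 0 0.6 1; -0.0061 0.0021 0.005 0 0 0.6 1'; python3 -c "
from h import *
rel(465.8,253.5,119,105.9)"
```

```text
time_s: 2.65
tcp_pos: [467.4, 252.9, 155.7]
tcp_rot: [3.141, -0.0, 1.846]
ft_force: [0.6, 0.4, 0.7]
grip_width: 85.6
gripper_force: 0.0
t 2.65 at [467.4 252.9 155.7] [ 1.7999e+02 -1.0000e-02  1.0577e+02] w 85.6 F [0.6 0.4 0.7]
row [ 0.001  -0.0014  0.0367] [ 0.01 -0.01 -0.13]
```

```bash
python3 -m inch '0.0005 -0.0007 0.01 0 0 0 1; 0.001 -0.0014 0.022 0 0 -0.1 1; 0.001 -0.0014 0.034 0 0 -0.1 1; 0.001 -0.0014 0.0367 0 0 -0.1 1; 0.001 -0.0014 0.0367 0 0 -0.1 1'
python3 - <<'E'
from h import *
rel(465.8,253.5,119,105.9)
p,d=cams.grab_frame("wrist"); cv2.imwrite("pics/w2.png",p[150:480,120:530,::-1])
E
```

```text
time_s: 3.28
tcp_pos: [465.7, 253.2, 118.5]
tcp_rot: [-3.141, 0.0, 1.848]
ft_force: [-0.3, -0.1, -0.3]
grip_width: 85.4
gripper_force: 0.0
t 3.27 at [465.7 253.2 118.5] [-1.7996e+02  2.0000e-02  1.0585e+02] w 85.4 F [-0.3 -0.1 -0.3]
row [ 0.0002  0.0001 -0.0005] [-0.04  0.02 -0.05]
```

View pics/w2.png

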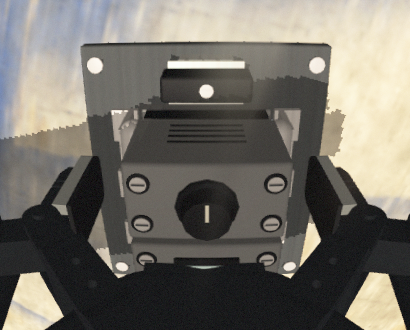

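The fingers straddle the timer's two end faces, with the dial centred between them at (206,210) in the crop. I'll close the gripper.

```bash
python3 -m inch '0 0 0 0 0 0 0.75; 0 0 0 0 0 0 0.65; 0 0 0 0 0 0 0.5; 0 0 0 0 0 0 0.4; 0 0 0 0 0 0 0.3' 80; python3 -m inch '0 0 0 0 0 0 0.3; 0 0 0 0 0 0 0.3; 0 0 0 0 0 0 0.3; 0 0 0 0 0 0 0.3; 0 0 0 0 0 0 0.3'
```

```text
time_s: 3.95
tcp_pos: [466.3, 253.7, 119.7]
tcp_rot: [3.14, -0.001, 1.848]
ft_force: [0.1, 0.6, 5.8]
grip_width: 58.9
gripper_force: 86.3
time_s: 4.58
tcp_pos: [466.3, 253.7, 119.7]
tcp_rot: [3.14, -0.001, 1.848]
ft_force: [-0.2, 0.2, 5.8]
grip_width: 59.2
gripper_force: 86.3
```

```bash
python3 -m inch '0 0 -0.004 0 0 0 0.3; 0 0 -0.009 0 0 0 0.3; 0 0 -0.015 0 0 0 0.3; 0 0 -0.022 0 0 0 0.3; 0 0 -0.030 0 0 0 0.3'; python3 -m inch '0 0 -0.015 0 0 0 0.3; 0 0 -0.03 0 0 0 0.3; 0 0 -0.045 0 0 0 0.3; 0 0 -0.06 0 0 0 0.3; 0 0 -0.07 0 0 0 0.3';python3 - <<'E'
from h import *
rel(466,254,200,105.9)
p,d=cams.grab_frame("scene"); cv2.imwrite("pics/s3.png",cv2.resize(p[150:300,150:350,::-1],None,fx=3,fy=3))
E
```

```text
time_s: 5.2
tcp_pos: [465.7, 253.4, 149.7]
tcp_rot: [-3.142, -0.0, 1.848]
ft_force: [-0.5, 0.0, -1.4]
grip_width: 58.8
gripper_force: 89.4
time_s: 5.82
tcp_pos: [466.0, 253.5, 220.2]
tcp_rot: [3.141, -0.0, 1.848]
ft_force: [0.4, -1.0, -0.8]
grip_width: 59.0
gripper_force: 89.4
t 5.83 at [466.  253.5 220.2] [ 1.7995e+02 -2.0000e-02  1.0586e+02] w 59.0 F [ 0.4 -1.  -0.8]
row [0.0005 0.0002 0.0202] [ 0.05 -0.02 -0.04]
```

View pics/s3.png

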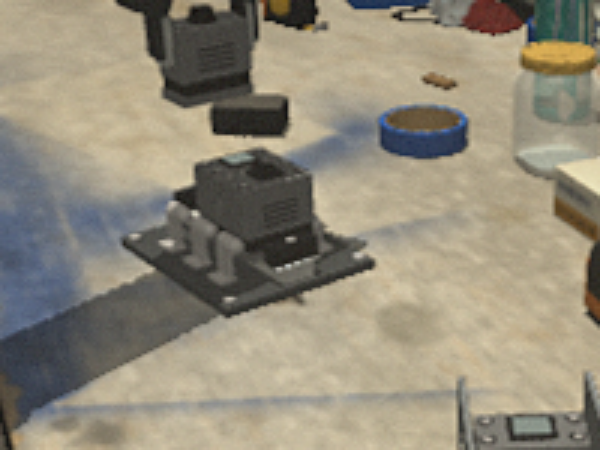

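The timer hangs straight in the gripper at the top of the crop, around (208,50), and the two neighbours are still clipped. I'll carry it to the free bench at about (505,10).

```bash
python3 -c "
from h import *
rel(505,10,220,90)"
```

```text
t 5.88 at [466.4 253.7 221.2] [ 1.7987e+02 -5.0000e-02  1.0586e+02] w 58.4 F [ 0.4 -0.4 -0.3]
row [-0.245  -0.0294  0.0009] [ 0.12 -0.07 15.86]
```

```bash
python3 -m inch '-0.03 -0.004 0 0 0 2 0.3; -0.08 -0.01 0 0 0 5 0.3; -0.13 -0.016 0 0 0 9 0.3; -0.18 -0.022 0 0 0 12 0.3; -0.225 -0.027 0 0 0 15 0.3';  python3 -m inch '-0.02 0 0 0 0 0.8 0.3; -0.02 0 0.02 0 0 0.8 0.3; -0.02 0 0.045 0 0 0.8 0.3; -0.02 0 0.065 0 0 0.8 0.3; -0.02 0 0.08 0 0 0.8 0.3'; python3 -c "
from h import *
rel(505,10,98,90)"
```

```text
time_s: 6.5
tcp_pos: [500.9, 26.4, 218.6]
tcp_rot: [-3.141, 0.0, 1.582]
ft_force: [0.9, 0.4, -1.1]
grip_width: 58.9
gripper_force: 89.3
time_s: 7.12
tcp_pos: [500.9, 9.7, 137.7]
tcp_rot: [-3.14, 0.0, 1.572]
ft_force: [0.6, 0.5, -2.1]
grip_width: 58.8
gripper_force: 89.3
t 7.12 at [500.9   9.7 137.7] [-179.92    0.     90.08] w 58.8 F [ 0.6  0.5 -2.1]
row [0.0003 0.0041 0.0397] [-0.08  0.    0.08]
```

```bash
python3 -m inch '0 0 0.012 0 0 0 0.3; 0 0 0.024 0 0 0 0.3; 0 0 0.032 0 0 0 0.3; 0 0 0.036 0 0 0 0.3; 0 0 0.036 0 0 0 0.3'; python3 -m inch '0 0 0.001 0 0 0 0.3; 0 0 0.002 0 0 0 0.3; 0 0 0.003 0 0 0 0.3; 0 0 0.004 0 0 0 0.3; 0 0 0.004 0 0 0 0.3'
```

```text
time_s: 7.75
tcp_pos: [501.6, 9.5, 102.8]
tcp_rot: [-3.141, 0.0, 1.572]
ft_force: [-0.3, 0.9, -1.5]
grip_width: 58.8
gripper_force: 89.3
time_s: 8.38
tcp_pos: [501.5, 9.6, 98.8]
tcp_rot: [-3.141, 0.0, 1.572]
ft_force: [-0.1, 0.4, -0.9]
grip_width: 58.7
gripper_force: 89.3
```

```bash
python3 -m inch '0 0 0.0005 0 0 0 0.3; 0 0 0.001 0 0 0 0.3; 0 0 0.0015 0 0 0 0.3; 0 0 0.002 0 0 0 0.3; 0 0 0.002 0 0 0 0.3'
```

```text
time_s: 9.0
tcp_pos: [501.6, 9.5, 97.7]
tcp_rot: [-3.141, -0.001, 1.572]
ft_force: [-4.0, 0.5, 11.0]
grip_width: 58.7
gripper_force: 91.0
```

```bash
python3 -m inch '0 0 -0.0005 0 0 0 0.75; 0 0 -0.001 0 0 0 0.85; 0 0 -0.001 0 0 0 1; 0 0 -0.001 0 0 0 1; 0 0 -0.001 0 0 0 1' 40; python3 -m inch '0 0 0 0 0 0 1; 0 0 -0.02 0 0 0 1; 0 0 -0.05 0 0 0 1; 0 0 -0.08 0 0 0 1; 0 0 -0.105 0 0 0 1'; python3 -m inch '0 0 0 0 0 10 1; 0 0 0 0 0 20 1; 0 0 0 0 0 30 1; 0 0 0 0 0 40 1; 0 0 0 0 0 50 1'; python3 -m inch '0 0 0 0 0 10 1; 0 0 0 0 0 20 1; 0 0 0 0 0 30 1; 0 0 0 0 0 40 1; 0 0 0 0 0 40 1'
python3 - <<'E'
from h import *
rel(501.6,9.5,200,0)
s=sensors.sense(); p,d=cams.grab_frame("wrist"); np.savez("w4.npz",p=p,d=d,pos=s["tcp_pos"],rot=s["tcp_rot"])
cv2.imwrite("pics/w4.png",p[:,:,::-1])
f=np.load("w4.npz"); W=wcloud(f)[:,:,:].reshape(-1,3)
def roi(W): return W[(abs(W[:,0]-501)<70)&(abs(W[:,1]-9)<70)&(W[:,2]>52)&(W[:,2]<80)]
T=roi(W); print(len(T),np.median(T[:,2]),rect(T[:,:2]))
i=cams.camera_info("top"); p,d=cams.grab_frame("top"); T=roi(cloud(d,i).reshape(-1,3)); print(len(T),np.median(T[:,2]),rect(T[:,:2]))
E
```

```text
time_s: 9.62
tcp_pos: [501.5, 9.6, 97.8]
tcp_rot: [-3.141, 0.0, 1.572]
ft_force: [0.5, -0.5, -0.1]
grip_width: 85.1
gripper_force: 0.0
time_s: 10.25
tcp_pos: [501.6, 9.5, 204.1]
tcp_rot: [3.141, -0.0, 1.572]
ft_force: [0.3, -0.0, 0.9]
grip_width: 85.5
gripper_force: 0.0
time_s: 10.88
tcp_pos: [501.5, 9.5, 202.8]
tcp_rot: [-3.141, 0.0, 0.693]
ft_force: [0.2, 1.2, -0.0]
grip_width: 85.4
gripper_force: 0.0
time_s: 11.5
tcp_pos: [501.5, 9.6, 202.8]
tcp_rot: [3.141, 0.0, 0.002]
ft_force: [-0.2, -0.0, -0.2]
grip_width: 85.6
gripper_force: 0.0
t 11.5 at [501.5   9.6 202.8] [1.7999e+02 1.0000e-02 1.2000e-01] w 85.6 F [-0.2 -0.  -0.2]
row [0.0001 0.0001 0.0028] [0.01 0.01 0.12]
5003 57.065649302064514 (array([501.1,   9.4]), array([60.5, 34.4]), 0.1)
0 nan (array([0., 0.]), array([0., 0.]), 0.0)
  return _methods._mean(a, axis=axis, dtype=dtype,
  ret = ret.dtype.type(ret / rcount)
```

View pics/w4.png

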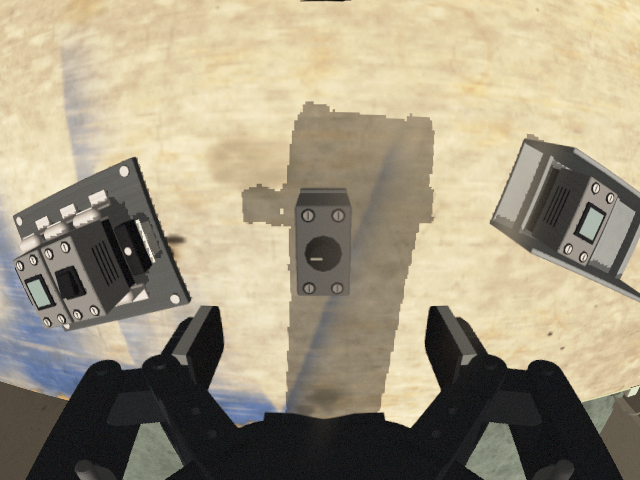

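The timer stands upright at (323,252), square to the tool, with the fingers either side of its broad faces. The measured centre is (501.1, 9.4). I'll go down and grip it.

```bash
python3 -m inch '0 0 0.02 0 0 0 1; 0 0 0.05 0 0 0 1; 0 0 0.08 0 0 0 1; 0 0 0.105 0 0 0 1; 0 0 0.110 0 0 0 1'; python3 -m inch '0 0 0 0 0 0 0.7; 0 0 0 0 0 0 0.6; 0 0 0 0 0 0 0.5; 0 0 0 0 0 0 0.4; 0 0 0 0 0 0 0.2' 60;  python3 -m inch '0 0 0 0 0 0 0.1; 0 0 0 0 0 0 0.1; 0 0 0 0 0 0 0.1; 0 0 0 0 0 0 0.1; 0 0 0 0 0 0 0.1'
```

```text
time_s: 12.22
tcp_pos: [500.6, 9.4, 91.5]
tcp_rot: [3.141, 0.003, 0.003]
ft_force: [-0.1, -0.5, 0.6]
grip_width: 85.6
gripper_force: 0.0
time_s: 12.85
tcp_pos: [502.0, 9.9, 93.5]
tcp_rot: [-3.141, -0.001, 0.001]
ft_force: [-1.0, 1.7, 6.1]
grip_width: 33.4
gripper_force: 59.8
time_s: 13.48
tcp_pos: [502.0, 9.9, 93.5]
tcp_rot: [-3.141, -0.001, 0.001]
ft_force: [-1.9, 1.4, 6.9]
grip_width: 33.3
gripper_force: 59.8
```

```bash
python3 -m inch '0 0 -0.008 0 0 0 0.1; 0 0 -0.03 0 0 0 0.1; 0 0 -0.06 0 0 0 0.1; 0 0 -0.09 0 0 0 0.1; 0 0 -0.115 0 0 0 0.1'; python3 -m inch '0 0 0 0 0 0 0.1; 0 0.02 0 0 0 1 0.1; 0 0.05 0 0 0 3 0.1; 0 0.09 0 0 0 5 0.1; 0 0.13 0 0 0 8 0.1'; python3 -c "
from h import *
rel(495.1,-264.9,205,-19.3)"
```

```text
time_s: 14.1
tcp_pos: [501.5, 9.2, 209.3]
tcp_rot: [3.142, -0.0, 0.001]
ft_force: [-0.4, -0.1, -2.1]
grip_width: 33.3
gripper_force: 59.7
time_s: 14.72
tcp_pos: [500.6, -122.7, 206.8]
tcp_rot: [3.141, 0.002, -0.141]
ft_force: [1.2, -0.5, -1.3]
grip_width: 33.4
gripper_force: 59.7
t 14.72 at [ 500.6 -122.7  206.8] [ 1.7996e+02  1.1000e-01 -8.1000e+00] w 33.4 F [ 1.2 -0.5 -1.3]
row [0.0146 0.1415 0.0019] [ 0.05  0.1  11.2 ]
```

```bash
python3 -m inch '0.004 0.04 0 0 0 3 0.1; 0.008 0.08 0.001 0 0 6 0.1; 0.012 0.115 0.001 0 0 9 0.1; 0.0146 0.1355 0.0015 0 0 11.2 0.1; 0.0146 0.1415 0.0015 0 0 11.2 0.1'; python3 -m inch '0 0 0 0 0 0 0.1; 0 0 0 0 0 0 0.1; 0 0 0 0 0 0 0.1; 0 0 0 0 0 0 0.1; 0 0 0 0 0 0 0.1'
python3 - <<'E'
from h import *
rel(495.1,-264.9,205,-19.3)
s=sensors.sense(); p,d=cams.grab_frame("wrist"); np.savez("w5.npz",p=p,d=d,pos=s["tcp_pos"],rot=s["tcp_rot"])
cv2.imwrite("pics/w5.png",p[:,:,::-1])
f=np.load("w5.npz"); W=wcloud(f); S=W.reshape(-1,3)
t=np.radians(-19.3); X=(S[:,0]-510)*np.cos(t)+(S[:,1]+222.4)*np.sin(t); Y=-(S[:,0]-510)*np.sin(t)+(S[:,1]+222.4)*np.cos(t); Z=S[:,2]
k=(abs(X)<55)&(abs(Y)<105)
def st(n,m): 
    if m.sum()>5: print(n,m.sum(),"X",np.percentile(X[m],[1,50,99]).round(1),"Y",np.percentile(Y[m],[1,50,99]).round(1),"Z",np.median(Z[m]).round(1))
for y0 in(-90,-60,-30,0,30,60): 
    q=k&(Y>y0)&(Y<y0+30)&(Z>62)&(Z<76)
    st(f"wall+ {y0}",q&(X>25)); st(f"wall- {y0}",q&(X<-25))
st("rib", k&(abs(X)<30)&(Z>11)&(Z<20))
st("spare",k&(abs(X)<32)&(Y>15)&(Z>56)&(Z<66))
q=k&(abs(X)<36)&(Z<30)&(Z>-5); st("low",q)
st("held",k&(Z>100)&(Z<150))
E
```

```text
time_s: 15.35
tcp_pos: [494.9, -265.1, 205.4]
tcp_rot: [3.14, 0.002, -0.338]
ft_force: [0.1, -0.2, -1.6]
grip_width: 33.3
gripper_force: 59.8
time_s: 15.98
tcp_pos: [496.7, -262.3, 206.5]
tcp_rot: [-3.142, -0.0, -0.333]
ft_force: [0.3, -0.2, -1.1]
grip_width: 33.3
gripper_force: 59.8
t 15.97 at [ 496.7 -262.3  206.5] [-180.     -0.    -19.11] w 33.3 F [ 0.3 -0.2 -1.1]
row [-0.0007  0.003   0.0015] [-0.   -0.    0.19]
wall+ -90 435 X [35.  37.4 38.9] Y [-89.4 -74.2 -60.2] Z 68.3
wall- -90 25 X [-34.3 -33.5 -33.1] Y [-89.8 -87.8 -82. ] Z 63.5
wall+ -60 468 X [34.7 37.3 38.8] Y [-59.5 -44.8 -30.5] Z 68.4
wall+ -30 458 X [34.7 37.3 39. ] Y [-29.6 -15.6  -0.5] Z 68.3
wall- -30 13 X [-33.8 -33.4 -33.3] Y [-4.8 -2.9 -0.3] Z 63.4
wall+ 0 424 X [34.3 37.4 39. ] Y [ 0.2 14.  29.6] Z 68.3
wall- 0 388 X [-36.9 -33.8 -32.6] Y [ 0.9 15.8 29.8] Z 67.8
wall+ 30 389 X [25.3 37.4 39. ] Y [30.3 44.5 59.8] Z 68.3
wall- 30 424 X [-37.2 -33.9 -25.2] Y [30.4 44.7 59.6] Z 67.6
wall+ 60 305 X [34.9 37.5 39. ] Y [60.4 73.7 88. ] Z 68.4
wall- 60 336 X [-37.4 -33.8 -32.6] Y [60.2 73.9 88.2] Z 68.0
rib 925 X [-28.8   5.3  22.1] Y [-70.5  19.8  27.1] Z 14.7
spare 4311 X [-29.8   2.3  29. ] Y [26.3 41.6 59.8] Z 61.2
low 10766 X [-34.1  -1.   29.8] Y [-103.9  -10.4  103.5] Z 2.9
held 2948 X [ 6.9 29.9 30.6] Y [-72.  -43.1 -14.4] Z 137.9
```

View pics/w5.png

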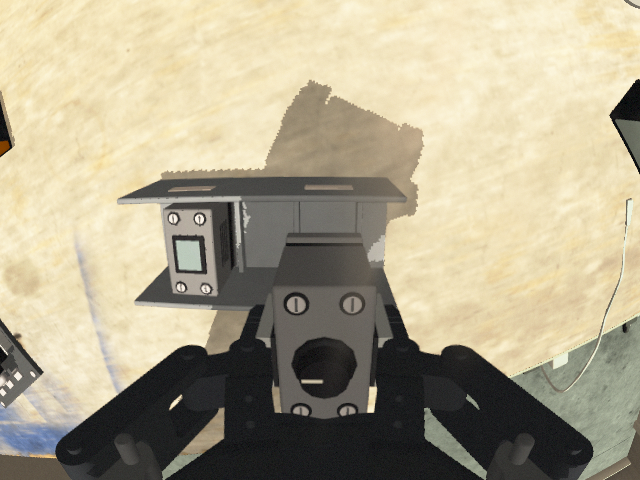

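The wrist view shows the timer held square over the free slot. The far wall is at about (120–405,190) and the spare is at (190,252). I'll check the slot's ribs and the wall ends along rack y before lowering.

Run:
```python
from h import *
f=np.load("w5.npz"); S=wcloud(f).reshape(-1,3)
t=np.radians(-19.3); X=(S[:,0]-510)*np.cos(t)+(S[:,1]+222.4)*np.sin(t); Y=-(S[:,0]-510)*np.sin(t)+(S[:,1]+222.4)*np.cos(t); Z=S[:,2]
w=(X>34)&(X<40)&(abs(Y)<120)&(Z>64)&(Z<76); print("wall Y",Y[w].min(),Y[w].max(),"slope",np.degrees(np.polyfit(Y[w],X[w],1)[0]))
q=(abs(X)<32)&(abs(Y)<100)&(Z>13)&(Z<18); print(np.histogram(Y[q],np.arange(-80,40,2)))
T=np.load("top0.npz"); S=cloud(T["d"],cams.camera_info("top")).reshape(-1,3)
X=(S[:,0]-510)*np.cos(t)+(S[:,1]+222.4)*np.sin(t); Y=-(S[:,0]-510)*np.sin(t)+(S[:,1]+222.4)*np.cos(t); Z=S[:,2]
q=(abs(X)<30)&(abs(Y)<88)&(Z>13)&(Z<19); print(np.histogram(Y[q],np.arange(-80,40,2))[0])
q=(abs(X)<28)&(Y>15)&(Y<80)&(Z>57)&(Z<66); print("spare",np.percentile(Y[q],[1,99]),np.percentile(X[q],[1,99]))
# target: rack frame X=0.9,Y=-45
for Xt,Yt in((0.9,-45),):
    print(510+Xt*np.cos(t)-Yt*np.sin(t),-222.4+Xt*np.sin(t)+Yt*np.cos(t))
rel(510+.9*np.cos(t)+45*np.sin(t),-222.4+.9*np.sin(t)-45*np.cos(t),150,-19.3)
```

```text
wall Y -90.08106354005889 88.69323355362697 slope 0.04975818572759426
(array([  0,   0,   0,   0,  28,  85,  48,   0,   0,   0,   0,   0,   0,
         0,   0,   0,   0,   0,   0,   0,   0,   0,   0,   0,   0,   0,
         0,  44,  87,  55,   0,   0,   0,   0,   0,   0,   0,   0,   0,
         0,   0,   0,   0,   0,   0,   0,   0,   0,   0,  93, 168,  86,
        13,  95,   0,   0,   0,   0,   0]), array([-80, -78, -76, -74, -72, -70, -68, -66, -64, -62, -60, -58, -56,
       -54, -52, -50, -48, -46, -44, -42, -40, -38, -36, -34, -32, -30,
       -28, -26, -24, -22, -20, -18, -16, -14, -12, -10,  -8,  -6,  -4,
        -2,   0,   2,   4,   6,   8,  10,  12,  14,  16,  18,  20,  22,
        24,  26,  28,  30,  32,  34,  36,  38]))
[ 0  0  0  0  1 30 32  5  0  0  0  0  0  0  0  0  0  0  0  0  0  0  0  0
  0  0  0  4 23 35  2  0  0  0  0  0  0  0  0  0  0  0  0  0  0  0  0  0
  0  0  1  0  0  0  0  0  0  0  0]
spare [27.67031384 61.3162309 ] [-27.24784695  27.50912883]
495.97627318432984 -265.1685057746872
t 16.02 at [ 496.7 -262.4  206.4] [-180.     -0.    -19.12] w 33.5 F [-0.4 -0.  -1.4]
row [0.0002 0.0028 0.0564] [-0.   -0.    0.18]
```

```bash
python3 -m inch '0 0.0015 0 0 0 0.1 0.1; 0 0.003 0.005 0 0 0.2 0.1; 0 0.003 0.015 0 0 0.2 0.1; 0 0.003 0.022 0 0 0.2 0.1; 0 0.003 0.022 0 0 0.2 0.1'; python3 -c "
from h import *
t=np.radians(-19.3)
rel(510+.7*np.cos(t)+45.3*np.sin(t),-222.4+.7*np.sin(t)-45.3*np.cos(t),102,-19.3)"
```

```text
time_s: 16.65
tcp_pos: [495.2, -265.2, 183.4]
tcp_rot: [3.141, 0.002, -0.338]
ft_force: [-0.1, -0.2, -1.1]
grip_width: 33.1
gripper_force: 59.8
t 16.65 at [ 495.2 -265.2  183.4] [ 1.7999e+02  1.0000e-01 -1.9350e+01] w 33.1 F [-0.1 -0.2 -1.1]
row [0.0007 0.     0.0814] [ 0.01  0.1  -0.05]
```

```bash
python3 -m inch '0.0005 0 0.01 0 0 0 0.1; 0.0005 0 0.025 0 0 0 0.1; 0.0005 0 0.04 0 0 0 0.1; 0.0005 0 0.05 0 0 0 0.1; 0.0005 0 0.055 0 0 0 0.1';  python3 -c "
from h import *
t=np.radians(-19.3)
rel(510+.7*np.cos(t)+45.3*np.sin(t),-222.4+.7*np.sin(t)-45.3*np.cos(t),101,-19.3)"
```

```text
time_s: 17.27
tcp_pos: [495.8, -265.5, 128.5]
tcp_rot: [3.141, 0.001, -0.338]
ft_force: [-0.9, -0.3, -0.9]
grip_width: 33.6
gripper_force: 59.8
t 17.27 at [ 495.8 -265.5  128.5] [ 1.7999e+02  6.0000e-02 -1.9350e+01] w 33.6 F [-0.9 -0.3 -0.9]
row [-0.0001 -0.0001  0.0275] [ 0.01  0.06 -0.05]
```

```bash
python3 -m inch '0 0 0.007 0 0 0 0.1; 0 0 0.014 0 0 0 0.1; 0 0 0.021 0 0 0 0.1; 0 0 0.026 0 0 0 0.1; 0 0 0.027 0 0 0 0.1'; python3 -m inch '0 0 0.001 0 0 0 0.1; 0 0 0.0015 0 0 0 0.1; 0 0 0.002 0 0 0 0.1; 0 0 0.0025 0 0 0 0.1; 0 0 0.003 0 0 0 0.1'
```

```text
time_s: 17.9
tcp_pos: [496.0, -265.5, 102.0]
tcp_rot: [3.141, 0.001, -0.338]
ft_force: [-0.9, 0.2, -1.3]
grip_width: 33.1
gripper_force: 59.8
time_s: 18.52
tcp_pos: [496.1, -265.6, 99.4]
tcp_rot: [3.142, -0.0, -0.338]
ft_force: [0.4, 0.1, -2.0]
grip_width: 33.4
gripper_force: 59.8
```

```bash
python3 -m inch '0 0 0.0005 0 0 0 0.1; 0 0 0.001 0 0 0 0.1; 0 0 0.0015 0 0 0 0.1; 0 0 0.002 0 0 0 0.1; 0 0 0.002 0 0 0 0.1'
```

```text
time_s: 19.15
tcp_pos: [496.1, -265.6, 97.6]
tcp_rot: [-3.141, -0.0, -0.338]
ft_force: [-1.1, 1.4, 4.3]
grip_width: 33.4
gripper_force: 60.3
```

Contact comes at the expected height, so the module is on the slot floor. I'll open partway and retreat.

```bash
python3 -m inch '0 0 0.0005 0 0 0 0.1; 0 0 0.0005 0 0 0 0.45; 0 0 0 0 0 0 0.5; 0 0 0 0 0 0 0.6; 0 0 0 0 0 0 0.65'; python3 -m inch '0 0 0 0 0 0 0.65; 0 0 0 0 0 0 0.65; 0 0 -0.01 0 0 0 0.65; 0 0 -0.03 0 0 0 0.65; 0 0 -0.06 0 0 0 0.65'; python3 -m inch '0 0 -0.03 0 0 0 0.65; 0 0 -0.06 0 0 0 0.65; 0 0 -0.09 0 0 0 0.65; 0 0 -0.11 0 0 0 0.65; 0 0 -0.11 0 0 0 0.65'
python3 - <<'E'
from h import *
s=sensors.sense(); p,d=cams.grab_frame("wrist"); f=dict(p=p,d=d,pos=s["tcp_pos"],rot=s["tcp_rot"]); S=wcloud(f).reshape(-1,3)
t=np.radians(-19.3); X=(S[:,0]-510)*np.cos(t)+(S[:,1]+222.4)*np.sin(t); Y=-(S[:,0]-510)*np.sin(t)+(S[:,1]+222.4)*np.cos(t); Z=S[:,2]
for n,y in(("timer",-45),("spare",45)):
    q=(abs(X)<32)&(abs(Y-y)<26)&(Z>56)&(Z<67); print(n,np.median(Z[q]),rect(np.c_[X,Y][q]))
cv2.imwrite("pics/w6.png",p[:,:,::-1])
E
```

```text
time_s: 19.77
tcp_pos: [496.1, -265.6, 97.3]
tcp_rot: [3.141, 0.0, -0.338]
ft_force: [-0.3, 0.9, -0.4]
grip_width: 55.8
gripper_force: 0.0
time_s: 20.4
tcp_pos: [495.9, -265.6, 158.9]
tcp_rot: [3.141, 0.0, -0.338]
ft_force: [0.6, -0.5, 0.6]
grip_width: 55.4
gripper_force: 0.0
time_s: 21.02
tcp_pos: [496.6, -266.4, 270.2]
tcp_rot: [-3.141, -0.004, -0.338]
ft_force: [-0.5, -0.0, -2.3]
grip_width: 55.8
gripper_force: 0.0
timer 60.958183421505964 (array([  0.7, -46.6]), array([59.5, 34.5]), 0.0)
spare 61.256870882901524 (array([-0.7, 43.3]), array([34.4, 60.4]), 88.7)
```

View pics/w6.png

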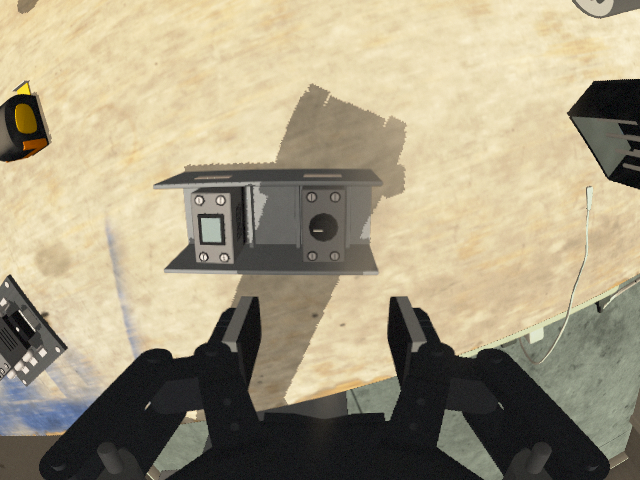

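The timer stands square in the free slot at (323,225). Its top is level with the spare's, at 61.0 against 61.3 mm, and the arm is clear. I'll hand it in.

```bash
python3 -c "
from plant import bot
print(bot.close_job())"
```

```text
the job is handed in; nothing more can be done
None
```

The timer module stands upright on the floor of the rack's free slot, about 2 mm from the slot's centre by the last wrist-camera check, and the job is handed in at about 21 s of robot time (no verdict was returned).

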